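# Feel along a weld and point out its end lump

## Robot

A 6-joint arm with a two-finger parallel gripper is mounted at the origin on the work surface. World frame = base frame: x ahead of the robot, y to its left, z up, the work surface at z = 0. Lengths are in m, angles in rad, forces in N, time in s.
With the tool pointing down it reaches from about 0.325 to 0.775 m from the base axis. Payload 9.3 kg.
Tool frame: the origin (TCP) lies midway between the tips of the shut fingers; the grasp point (between the pads) lies 19 mm behind it; z points along the fingers, y is the direction in which the jaws open and shut (so a half turn about z gives the same grasp; the last joint's range is limited). The gripper opens to 85 mm and grips with 20 to 120 N. Pads are 22 mm wide; open, the fingers measure 114 mm over their backs; the gripper's body (76 mm by 85 mm) begins 54 mm behind the grasp point. The pads swing forward as they close: fully open they stand 13 mm farther back than shut.
Start: joints at [-1.411, 0.259, 0.021, 1.334, 0, 1.418], TCP at [0.169, -0.523, 0.231] pointing down, gripper open.
Joint ranges: [-3.04, 3.04], [-0.91, 1.82], [-1.04, 1.36], [-1.92, 1.95], [-1.52, 1.45], [-3.14, 3.14]. Speed limits (rad/s): [2.22, 2.22, 2.79, 3.14, 3.14, 3.14].

## Interface

Orientations are given as a unit quaternion [w, x, y, z].
In Python, from workcell import env gives the robot as it stands. The module is installed in compiled form; this text tells all that it offers.
- The arm moves only by the tool play_rows, never from a script. Its argument "motion" is a list of rows, each a list of 3 entries, a list of its own where there are three numbers: the finger opening in m, from 0 to 0.0854, then the shift along the world's x, y, z in m, then the turn, a rotation vector about the world's x, y, z in rad. In form: [[gripper, [tx, ty, tz], [ax, ay, az]], ...]. A call has 1 to 12 rows; each row shifts and turns the commanded pose from where the row before left it; what a row does not reach is not made up. A row lasts 1/10 s, in which the tool goes at most 50 mm and 8.59 degrees, less where a joint would pass 70% of its speed; a pose out of reach is approached as far as the arm can. A call with a gripper value outside its range is refused whole. The fingers move at their own pace and stop on an object; "squeeze" is the grip in N (left out, the last holds). Time passes only in rows, so rows that do not move let the fingers close. It gives the time, the measured TCP pose, the force and the opening at its end, in the units of the state.
- env.observe(): the state, without advancing time (a new reading comes with each control period).
- env.camera(name): name is "side" or "top" or "wrist"; returns (picture, depth): 384x512x3 uint8, red, green, blue; 384x512 float32, m along the optical axis (not along the pixel's ray), 0 where there is no reading.
- env.get_calibration(name): a dict with "K" (3x3 intrinsics, pixels), "rvec" (rotation vector, rad) and "tvec" (3), from world to camera coordinates, as OpenCV has them. Camera axes: x right, y down, z forward; pixel columns grow to the right and rows downward; lengths in m; the calibration is good to about 2 mm. The wrist camera is an equidistant fisheye: a pixel r from the principal point sees the ray r / f radians off the axis. A picture is of the moment at which its call begins: read the wrist's pose just before it. get_calibration takes no time and is no camera call; for the wrist camera it gives the pose at the moment of the call.
- env.close_job(): hands the job in, once; it reports no verdict.
The state is a dict: "time": time; "joint_pos": joint angles; "qd": joint speeds; "effort": joint torques, N m; "tcp_pos": TCP position; "tcp_rot": TCP orientation; "contact_force": force on the tool from outside, world axes, zero at the start; "wrist_torque": the same for the moment, N m; "gripper_width": finger opening in m.
Only numpy, scipy, OpenCV 4.12 (cv2) and the standard library are available. Lean on these libraries where they do the work, as an engineer would, in place of code of your own. Each camera call takes 0.05 s, during which the arm holds its last target. There are 200 camera calls.

## Task

Inspect the curved weld on the test plate by touch: with the fingers closed, put the fingertips down on its plain end and run them lightly along the whole weld, in one stroke without lifting off, to the round lump at its other end, touching the weld but not the bare plate beside it, and never pressing the sprung stage down to its stop. Finish with the fingertips still resting lightly on the lump, to point it out, with the stage pressed slightly down; the program ends while holding that touch. Leave the things on the bench alone.

Things in the scene. Friction and masses are not known exactly. Their poses are not given: they have to be found in the camera images.
- stand: fixed round foot under the stage, 250 mm across; origin on the table under its centre. Its place and its yaw (any direction) change from run to run. In its frame (z up) the weld is a 116 degree arc of radius 106 mm about the point x = -81, y = 0 mm, running from the plain end (x = -25, y = -90 mm) through x = +25, y = 0 to the lump (x = -25, y = +90 mm)
- stage (a joint): travel of the sprung round grey stage (280 mm across, top 52 mm above the table when unloaded), in m: 0 up, grows as it is pressed down, stop at 0.012. It stays level. It starts to sink at about 0.6 N and takes 0.4 N more for each mm, about 5.4 N at the stop; it rises again when released
- coupon: bare steel test plate, 150 x 220 x 8 mm, clipped down on the stage; origin at the centre of its underside, its long side along its own y; its upper face lies 60 mm above the table when unloaded
- weld_start (a point): plain end of the weld: the middle of its rounded end, on the crest, 65 mm above the table when unloaded (the bead's round end reaches 6 mm farther)
- lump: round lump at the other end of the weld, 23 mm across, a low dome; origin at its top, 6 mm above the plate and 66 mm above the table when unloaded
- weld1: first fifth of the curved weld bead counted from the plain end, about 43 mm long, 13 mm wide, a rounded ridge 5 mm above the plate; origin on its crest half-way along the arc. The five follow one another without a gap
- weld2: second fifth of the curved weld bead counted from the plain end, about 43 mm long, 13 mm wide, a rounded ridge 5 mm above the plate; origin on its crest half-way along the arc. The five follow one another without a gap
- weld3: third fifth of the curved weld bead counted from the plain end, about 43 mm long, 13 mm wide, a rounded ridge 5 mm above the plate; origin on its crest half-way along the arc. The five follow one another without a gap
- weld4: fourth fifth of the curved weld bead counted from the plain end, about 43 mm long, 13 mm wide, a rounded ridge 5 mm above the plate; origin on its crest half-way along the arc. The five follow one another without a gap
- weld5: last fifth of the curved weld bead counted from the plain end, about 43 mm long, 13 mm wide, a rounded ridge 5 mm above the plate; origin on its crest half-way along the arc. The five follow one another without a gap; this one runs up to the lump
- puck: bystander: resin specimen mount, grey disc 30 mm across and 22 mm high; origin at the centre of its underside
- cup: bystander: clear plastic cup, 64 mm across and 60 mm high; origin at the centre of its underside
- jar: bystander: amber jar with white lid, 54 mm across and 75 mm high; origin at the centre of its underside
- loupe: bystander: metal stand loupe, 38 mm across and 34 mm high; origin at the centre of its underside

How it is judged:
On the way, in this order (a step that is already met when the one before it is completed fails the run):
1. the fingers touch the first fifth of the weld, counted from the plain end (contact force between the fingers and weld1 above 0.2 N), for 0.02 s.
2. the fingers touch the second fifth of the weld, counted from the plain end (contact force between the fingers and weld2 above 0.2 N), for 0.02 s.
3. the fingers touch the third fifth of the weld, counted from the plain end (contact force between the fingers and weld3 above 0.2 N), for 0.02 s.
4. the fingers touch the fourth fifth of the weld, counted from the plain end (contact force between the fingers and weld4 above 0.2 N), for 0.02 s.
5. the fingers touch the last fifth of the weld, counted from the plain end (contact force between the fingers and weld5 above 0.2 N), for 0.02 s.
6. the fingers rest on the lump and the stage is pressed slightly down (contact force between the fingers and lump above 0.2 N and value of joint stage above 0.001 m), for 0.3 s.
At the end, for the whole second after the job is handed in: After the five fifths of the weld were touched in order from the plain end, the fingers rest on the lump with 0.3 to 7 N, the stage is still and 1 to 11 mm down. The bystanders have not moved more than 15 mm (contact force between the fingers and lump between 0.3 and 7 N and value of joint stage between 0.001 and 0.011 m and velocity of joint stage below 0.01 m/s); the arm keeps its last pose, push and grip.
It fails at once if the fingertips leave the weld half-way or come down on it there: they are close over (within about 20 mm of) the middle of its second, third or fourth fifth without touching ((horizontal distance between the grasp point and weld2 below 0.015 m or horizontal distance between the grasp point and weld3 below 0.015 m or horizontal distance between the grasp point and weld4 below 0.015 m) and height (world z) of the grasp point below 0.105 m and value of joint stage below 0.0003 m and contact force between the fingers and anything else below 0.05 N).
It fails at once if the stage is pressed to its stop (more than 11.3 mm down) (value of joint stage above 0.0113 m).
It fails at once if the fingers touch the bare plate beside the weld with more than 1 N (contact force between the fingers and coupon above 1 N).
It fails at once if a thing on the bench (mount, cup, jar or loupe) is moved, lifted or knocked by more than 15 mm (distance of any of puck, cup, jar, loupe from where it was at the start of the episode above 0.015 m).
It also fails if it takes over 46 s, if anything falls off the work surface, if the arm or the gripper's body presses on something with over 40 N, if the wrist force passes 120 N, or if a joint passes its speed limit or range.

## Working session

There is one attempt and no reset: what is moved stays moved. The work goes in short steps, Python scripts to look and compute and a tool call to move; the robot and the scene stay as the last step left them, time stands still between calls to the robot, and variables do not carry over. Pictures are saved under pics/ and viewed, about 8 in all and at most 12, crops included, and the job is handed in when it is done.

Besides the shell and the picture viewer there is one more tool, called in YAML: its name, and indented under it one key for each argument. play_rows: Moves the arm, as the interface text tells. Its arguments: {"type":"object","properties":{"motion":{"type":"array","items":{"type":"array"}},"squeeze":{"type":"number"}},"required":["motion"]}

```bash
mkdir -p pics
python3 - <<'E'
from workcell import env
import cv2,numpy as np
s=env.observe(); print({k:np.round(v,3) for k,v in s.items()})
for n in ["top","side"]:
    im,d=env.camera(n); cv2.imwrite(f"pics/{n}0.png",im[:,:,::-1]); np.savez(f"{n}0.npz",im=im,d=d)
    c=env.get_calibration(n); print(n,c)
E
```

```text
{'time': np.float64(0.0), 'joint_pos': array([-1.411,  0.259,  0.021,  1.334, -0.   ,  1.418]), 'qd': array([-0.   ,  0.001,  0.001,  0.002, -0.001, -0.001]), 'effort': array([ 3.0000e-03, -5.5565e+01,  3.4452e+01,  1.4000e-02, -0.0000e+00,
        0.0000e+00]), 'tcp_pos': array([ 0.169, -0.523,  0.231]), 'tcp_rot': array([-0.001,  0.988,  0.156, -0.   ]), 'contact_force': array([ 0.22 , -0.085, -0.068]), 'wrist_torque': array([ 0.009, -0.048, -0.009]), 'gripper_width': np.float64(0.085)}
top {'K': array([[395.0633148 ,   0.        , 257.92544633],
       [  0.        , 395.0633148 , 190.35475329],
       [  0.        ,   0.        ,   1.        ]]), 'rvec': array([ 2.15092542, -2.1404097 ,  0.18413319]), 'tvec': array([-3.49252693e-05,  5.71748614e-01,  8.79357390e-01])}
side {'K': array([[478.73916849,   0.        , 252.49422371],
       [  0.        , 478.73916849, 196.90350662],
       [  0.        ,   0.        ,   1.        ]]), 'rvec': array([ 0.71226044, -2.55362616,  1.20218227]), 'tvec': array([0.46552315, 0.2204372 , 0.84360048])}
```

View pics/top0.png

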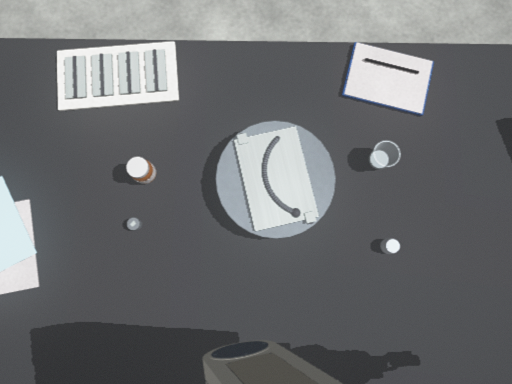

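View pics/side0.png

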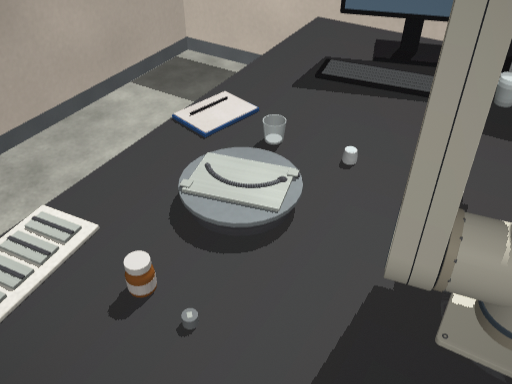

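The top view shows the weld running from its plain end near (278,138) to the lump near (296,213), with clips at (242,139) and (311,216). The bystanders are well clear of the stage. Next I'll fit the arc from both views.

```bash
cat > h.py <<'E'
import cv2,numpy as np
from scipy.optimize import least_squares
def cast(uv,c,z):
    uv=np.asarray(uv,float).reshape(-1,2); K=c["K"]
    R=cv2.Rodrigues(np.asarray(c["rvec"],float))[0]; t=np.asarray(c["tvec"],float).ravel()
    o=-R.T@t; r=np.c_[(uv-K[:2,2])/[K[0,0],K[1,1]],np.ones(len(uv))]@R
    return o+r*((z-o[2])/r[:,2])[:,None]
def stand(P,lump,start):
    """stand x,y,yaw from crest points P (xy), radius 106 about (-81,0)"""
    def pt(p,q): 
        c,s=np.cos(p[2]),np.sin(p[2]); return p[:2]+np.array([c*q[0]-s*q[1],s*q[0]+c*q[1]])
    L=np.array([-.025,.09]);S=np.array([-.025,-.09])
    d=lump-start; yaw=np.arctan2(d[1],d[0])-np.pi/2
    m=(lump+start)/2; p0=np.r_[m-[-.025*np.cos(yaw),-.025*np.sin(yaw)],yaw]
    f=lambda p: np.r_[np.hypot(*(P-pt(p,[-.081,0])).T)-.106,(pt(p,L)-lump)*3,(pt(p,S)-start)*3]
    r=least_squares(f,p0,loss="soft_l1",f_scale=.002)
    return r.x,np.std(f(r.x)[:len(P)]),pt(r.x,L),pt(r.x,S),pt(r.x,[-.081,0])
E
python3 - <<'E'
from h import *
from workcell import env
for n,seed in [("top",(283,185)),("side",(240,182))]:
    z=np.load(n+"0.npz"); im=z["im"]; g=cv2.cvtColor(im,cv2.COLOR_RGB2GRAY); c=env.get_calibration(n)
    m=(g<100).astype(np.uint8); N,l,st,ce=cv2.connectedComponentsWithStats(m)
    for i in range(1,N):
        x,y,w,h,a=st[i]
        if a>60 and abs(ce[i][0]-seed[0])<25 and abs(ce[i][1]-seed[1])<25: print(n,i,st[i],ce[i])
    cand=[i for i in range(1,N) if 60<st[i][4]<3000 and abs(ce[i]-seed).max()<25]
    i=max(cand,key=lambda i:st[i][4]); v,u=np.nonzero(l==i)
    P=cast(np.c_[u,v],c,.0635)[:,:2]
    np.save(n+"P.npy",P)
    # extreme points
    C=P.mean(0); D=np.hypot(*(P[:,None]-P[None]).transpose(2,0,1)); a,b=np.unravel_index(D.argmax(),D.shape)
    print("ends",u[a],v[a],P[a],u[b],v[b],P[b],D.max())
    s=4; crop=cv2.resize(im[110:250,170:350] if n=="side" else im[110:245,205:345],None,fx=4,fy=4,interpolation=cv2.INTER_CUBIC); cv2.imwrite(f"pics/{n}c.png",crop[:,:,::-1])
E
```

```text
Traceback (most recent call last):
ValueError: max() iterable argument is empty
```

```bash
cat >> h.py <<'E'
def weldmask(im,seed,thr=90,plate=150):
    g=cv2.cvtColor(im,cv2.COLOR_RGB2GRAY)
    N,l,st,ce=cv2.connectedComponentsWithStats((g<thr).astype(np.uint8),connectivity=8)
    near=[(np.hypot(*(np.argwhere(l==i)[:,::-1]-seed).T).min(),i) for i in range(1,N) if 40<st[i][4]<20000]
    return l==min(near)[1]
E
python3 - <<'E'
from h import *
from workcell import env
for n,seed in [("top",(265,172)),("side",(240,184))]:
    im=np.load(n+"0.npz")["im"]; c=env.get_calibration(n)
    g=cv2.cvtColor(im,cv2.COLOR_RGB2GRAY); x,y=seed; print(g[y,x-12:x+13])
    m=weldmask(im,seed); v,u=np.nonzero(m); print(n,m.sum(),u.min(),u.max(),v.min(),v.max())
    P=cast(np.c_[u,v],c,.0635)[:,:2]
    D=np.hypot(*(P[:,None]-P[None]).transpose(2,0,1)); a,b=np.unravel_index(D.argmax(),D.shape)
    print("ends",u[a],v[a],P[a],u[b],v[b],P[b],D.max())
    crop=cv2.resize(im[110:250,170:320] if n=="side" else im[110:245,205:345],None,fx=4,fy=4,interpolation=cv2.INTER_CUBIC); cv2.imwrite(f"pics/{n}c.png",crop[:,:,::-1])
E
```

```text
[221 218 217 219 219 219 222 222 172  97  97 114 118 134 197 224 222 221
 222 221 220 220 223 223 222]
top 130 365 417 59 72
ends 365 59 [ 0.8936646  -0.25604242] 417 72 [ 0.86139461 -0.38120516] 0.1292558063817166
[130  71  74  53  87  57  73  76  65 103  68  80 105  74 108  77  99 117
  92 143 110 127 118 110 132]
side 127 205 246 164 187
ends 205 164 [ 0.69334278 -0.0349948 ] 246 187 [ 0.56743855 -0.01127165] 0.12811972512562078
```

View pics/topc.png

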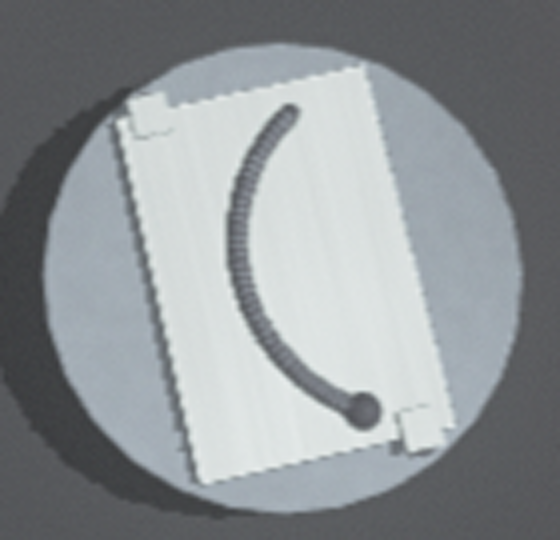

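The crop shows the weld clearly: plain end at about crop (292,110), lump at about (363,411). The weld is mid-grey on a white plate, so a higher threshold will isolate it.

Run:
```python
from h import *
from workcell import env
for n,seed,lo,lump in [("top",(265,172),180,(295.5,212.5)),("side",(240,184),150,(283,179.5))]:
    im=np.load(n+"0.npz")["im"]; c=env.get_calibration(n); g=cv2.cvtColor(im,cv2.COLOR_RGB2GRAY)
    br=(g>lo).astype(np.uint8); br[:100]=0; br[240:]=0; N,l,st,ce=cv2.connectedComponentsWithStats(br)
    i=max(range(1,N),key=lambda i:st[i][4] if 200<ce[i][0]<310 else 0)
    pts=np.argwhere(l==i)[:,::-1].astype(np.int32); hull=cv2.convexHull(pts); H=np.zeros_like(br); cv2.fillConvexPoly(H,hull,1)
    m=((g<lo)&(H>0)).astype(np.uint8); N,l,st,ce=cv2.connectedComponentsWithStats(m)
    k=min(range(1,N),key=lambda i:np.hypot(*(np.argwhere(l==i)[:,::-1]-seed).T).min()); v,u=np.nonzero(l==k)
    print(n,st[k])
    P=cast(np.c_[u,v],c,.0635)[:,:2]; w=np.clip((lo+35-g[v,u].astype(float))/100,.1,1)
    D=np.hypot(*(P[:,None]-P[None]).transpose(2,0,1)); a,b=np.unravel_index(D.argmax(),D.shape)
    if np.hypot(u[a]-lump[0],v[a]-lump[1])>20:a,b=b,a
    d=(P[b]-P[a])/D[a,b]
    # lump end outline 11.5, start outline 6.5 (minus half px ~)
    # lump centre: pixels within 20 mm of the end
    S=P[b]; L=P[a]+d*.010; Sx=P[b]-d*.006
    print("end px",(u[a],v[a]),(u[b],v[b]),"L",L,"S",Sx,"chord",np.hypot(*(L-Sx)))
    far=(np.hypot(*(P-L).T)>.018)
    x,sd,Lf,Sf,C=stand(P[far],L,Sx); r=np.hypot(*(P[far]-C).T)
    print("stand",x,"sd",sd,"L",Lf,"S",Sf,"C",C,"r mean",r.mean())
    # disc
    if n=="top":
        dm=cv2.inRange(g,105,255); N,l2,st2,ce2=cv2.connectedComponentsWithStats(dm)
        j=max(range(1,N),key=lambda i:st2[i][4] if 200<ce2[i][0]<330 and 130<ce2[i][1]<230 else 0)
        h2=cv2.convexHull(np.argwhere(l2==j)[:,::-1].astype(np.int32)); (cx,cy),rr=cv2.minEnclosingCircle(h2); print("disc",cx,cy,rr,cast([cx,cy],c,.052)); e=cv2.fitEllipse(h2); print(e,cast(e[0],c,.052))
```

```text
top [261 136  40  82 598]
end px (np.int64(297), np.int64(217)) (np.int64(275), np.int64(136)) L [ 0.51774316 -0.08347605] S [ 0.69234641 -0.0380595 ] chord 0.18041328992249783
stand [ 0.59887013 -0.03728301 -4.45991934] sd 0.0039046165934341114 L [ 0.51796817 -0.08397212] S [ 0.6922619  -0.03900882] C [ 0.61910361 -0.11571518] r mean 0.10584828308382577
disc 275.4554138183594 178.679931640625 60.27062225341797 [[ 0.59849411 -0.03796812  0.052     ]]
((275.4315490722656, 178.97918701171875), (117.69768524169922, 120.2224349975586), 106.37248992919922) [[ 0.59778301 -0.03791011  0.052     ]]
side [205 163  82  25 406]
end px (np.int64(286), np.int64(180)) (np.int64(205), np.int64(163)) L [ 0.51476035 -0.07599852] S [ 0.68977934 -0.03945076] chord 0.1787942547297145
stand [ 0.5977723  -0.03257578 -4.49885547] sd 0.003974021468358979 L [ 0.51511423 -0.07608029] S [ 0.6910261  -0.03793569] C [ 0.61493738 -0.11173613] r mean 0.10596639911182441
```

play_rows:
  motion:
    - [0, [0.033, 0.035, 0.002], [0, 0, 0]]
    - [0, [0.033, 0.035, 0.002], [0, 0, 0]]
    - [0, [0.033, 0.035, 0.002], [0, 0, 0]]
    - [0, [0.033, 0.035, 0.002], [0, 0, 0]]
    - [0, [0.033, 0.035, 0.002], [0, 0, 0]]
    - [0, [0.033, 0.035, 0.002], [0, 0, 0]]
    - [0, [0.033, 0.035, 0.002], [0, 0, 0]]
    - [0, [0.033, 0.035, 0.002], [0, 0, 0]]
    - [0, [0.033, 0.035, 0.002], [0, 0, 0]]
    - [0, [0.033, 0.035, 0.002], [0, 0, 0]]
    - [0, [0.033, 0.035, 0.002], [0, 0, 0]]
    - [0, [0.033, 0.035, 0.002], [0, 0, 0]]
  squeeze: 20

```text
time: 1.3
tcp_pos: [0.5662, -0.1014, 0.2552]
tcp_rot: [-0.0, 0.988, 0.156, -0.0]
contact_force: [0.7, -1.2, 0.5]
gripper_width: -0.0002
```

Run:
```python
from h import *
from workcell import env
s=env.observe(); print({k:np.round(s[k],4) for k in ["time","joint_pos","tcp_pos","tcp_rot","contact_force","gripper_width"]})
c=env.get_calibration("wrist"); im,d=env.camera("wrist"); print(c)
cv2.imwrite("pics/w1.png",im[:,:,::-1]); np.savez("w1.npz",im=im,d=d,**c)
```

```text
{'time': np.float64(1.3), 'joint_pos': array([-3.2300e-01,  2.9760e-01,  1.3650e-01,  1.4101e+00, -1.0000e-04,
        2.5055e+00]), 'tcp_pos': array([ 0.5662, -0.1014,  0.2552]), 'tcp_rot': array([-0.000e+00,  9.878e-01,  1.559e-01, -2.000e-04]), 'contact_force': array([ 0.6822, -1.1636,  0.4542]), 'gripper_width': np.float64(-0.0002)}
{'K': array([[297.31863964,   0.        , 255.93345692],
       [  0.        , 297.31863964, 191.40878681],
       [  0.        ,   0.        ,   1.        ]]), 'rvec': array([-2.31884607,  1.68749113,  0.2755217 ]), 'tvec': array([-0.27090149,  0.43137125,  0.56385296])}
```

View pics/w1.png

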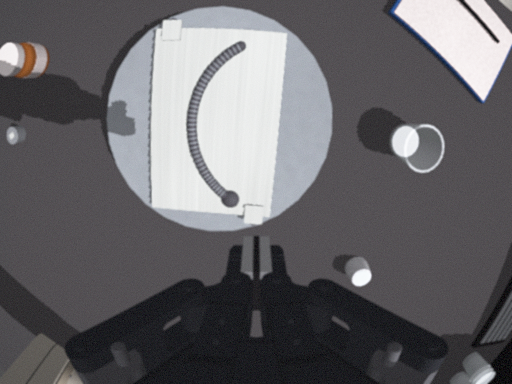

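The wrist view is clear: plain end at (241,46), lump at (231,199), nothing in the way. I'll measure from it.

```bash
cat >> h.py <<'E'
def castfish(uv,c,z):
    uv=np.asarray(uv,float).reshape(-1,2); K=c["K"]
    R=cv2.Rodrigues(np.asarray(c["rvec"],float))[0]; o=-R.T@np.asarray(c["tvec"],float).ravel()
    n=cv2.fisheye.undistortPoints(uv[None],K,np.zeros(4))[0]
    r=np.c_[n,np.ones(len(n))]@R
    return o+r*((z-o[2])/r[:,2])[:,None]
def wmask(im,seed,lo=150,roi=None):
    g=cv2.cvtColor(im,cv2.COLOR_RGB2GRAY); m=(g<lo).astype(np.uint8)
    x0,y0,x1,y1=roi; q=np.zeros_like(m); q[y0:y1,x0:x1]=m[y0:y1,x0:x1]
    N,l,st,ce=cv2.connectedComponentsWithStats(q)
    k=min(range(1,N),key=lambda i:np.hypot(*(np.argwhere(l==i)[:,::-1]-seed).T).min())
    return l==k,st[k]
E
python3 - <<'E'
from h import *
z=np.load("w1.npz"); c={k:z[k] for k in("K","rvec","tvec")}
m,st=wmask(z["im"],(192,120),150,(165,37,270,212)); print(st)
v,u=np.nonzero(m); P=castfish(np.c_[u,v],c,.0635)[:,:2]
D=np.hypot(*(P[:,None]-P[None]).transpose(2,0,1)); a,b=np.unravel_index(D.argmax(),D.shape)
if v[a]<v[b]:a,b=b,a
print((u[a],v[a]),(u[b],v[b]),D.max())
d=(P[b]-P[a])/D[a,b]
g=cv2.cvtColor(z["im"],cv2.COLOR_RGB2GRAY); o=cv2.morphologyEx(m.astype(np.uint8),cv2.MORPH_OPEN,cv2.getStructuringElement(cv2.MORPH_ELLIPSE,(13,13)))
vv,uu=np.nonzero(o); Lc=castfish([uu.mean(),vv.mean()],c,.063)[0,:2]; print("lump blob",o.sum(),uu.mean(),vv.mean(),Lc)
L=P[a]+d*.0115; S=P[b]-d*.006; print("L",L,"S",S)
far=np.hypot(*(P-L).T)>.018
x,sd,Lf,Sf,C=stand(P[far],Lc,S); print(x,sd,"L",Lf,"S",Sf,"C",C,np.hypot(*(P[far]-C).T).mean())
E
```

```text
[ 186   41   60  166 1921]
(np.int64(227), np.int64(206)) (np.int64(241), np.int64(41)) 0.1932973171924668
lump blob 218 229.1651376146789 198.36238532110093 [ 0.51802644 -0.08358863]
L [ 0.51918812 -0.08134377] S [ 0.6909028  -0.04367729]
[ 0.59929257 -0.03964694 -4.48678592] 0.003327445701455231 L [ 0.51716558 -0.08414591] S [ 0.69260427 -0.04388095] C [ 0.6174118  -0.11859435] 0.105864466837025
```

play_rows:
  motion:
    - [0, [0.025, 0.012, -0.02], [0, 0, 0]]
    - [0, [0.025, 0.012, -0.02], [0, 0, 0]]
    - [0, [0.025, 0.012, -0.02], [0, 0, 0]]
    - [0, [0.009, 0.005, -0.02], [0, 0, 0]]
    - [0, [0, 0, 0], [0, 0, 0]]
    - [0, [0, 0, 0], [0, 0, 0]]

```text
time: 1.95
tcp_pos: [0.6488, -0.0623, 0.1751]
tcp_rot: [-0.0, 0.988, 0.156, -0.001]
contact_force: [0.0, 0.5, 0.7]
gripper_width: 0.0001
```

Run:
```python
from h import *
from workcell import env
s=env.observe(); print({k:np.round(s[k],4) for k in ["time","joint_pos","tcp_pos","tcp_rot","contact_force","gripper_width"]})
c=env.get_calibration("wrist"); im,d=env.camera("wrist")
# overlay projected arcs of both estimates
R=cv2.Rodrigues(c["rvec"])[0]
out=im.copy()
for C,S,col in [((.6191,-.1157),(.6923,-.0390),(255,0,0)),((.6174,-.1186),(.6926,-.0439),(0,0,255))]:
    C=np.array(C);S=np.array(S);a0=np.arctan2(*(S-C)[::-1]); a=a0+np.radians(np.linspace(0,116,12))
    P=np.c_[C[0]+.106*np.cos(a),C[1]+.106*np.sin(a),np.full(12,.065)]
    uv=cv2.fisheye.projectPoints(P[None],c["rvec"],c["tvec"],c["K"],np.zeros(4))[0][0]
    print(np.round(uv[[0,-1]]))
    for q in uv: cv2.circle(out,tuple(int(round(t)) for t in q),2,col,-1)
cv2.imwrite("pics/w2.png",out[:,:,::-1]); np.savez("w2.npz",im=im,d=d,**c)
```

```text
{'time': np.float64(1.95), 'joint_pos': array([-2.2440e-01,  4.5320e-01,  1.7380e-01,  1.2929e+00, -1.0000e-04,
        2.6042e+00]), 'tcp_pos': array([ 0.6488, -0.0623,  0.1751]), 'tcp_rot': array([-2.000e-04,  9.878e-01,  1.559e-01, -7.000e-04]), 'contact_force': array([0.0463, 0.459 , 0.7255]), 'gripper_width': np.float64(0.0001)}
[[245. 133.]
 [237. 302.]]
[[251. 134.]
 [237. 303.]]
```

View pics/w2.png

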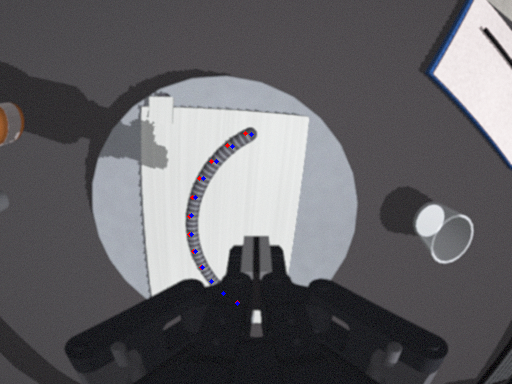

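The second fit (blue, from the wrist view) sits right on the bead, including its end, so I'll use C=(0.6174,-0.1186) and go over the plain end.

play_rows:
  motion:
    - [0, [0.02, 0.01, 0], [0, 0, 0]]
    - [0, [0.02, 0.01, 0], [0, 0, 0]]
    - [0, [0.001, 0.001, -0.025], [0, 0, 0]]
    - [0, [0, 0, -0.025], [0, 0, 0]]
    - [0, [0, 0, -0.025], [0, 0, 0]]
    - [0, [0, 0, -0.02], [0, 0, 0]]
    - [0, [0, 0, -0.008], [0, 0, 0]]
    - [0, [0, 0, 0], [0, 0, 0]]
    - [0, [0, 0, 0], [0, 0, 0]]

```text
time: 2.9
tcp_pos: [0.6908, -0.0418, 0.0741]
tcp_rot: [0.0, 0.988, 0.156, 0.001]
contact_force: [0.8, 0.1, -0.7]
gripper_width: 0.0001
```

Run:
```python
from h import *
from workcell import env
s=env.observe(); print({k:np.round(s[k],4) for k in ["time","tcp_pos","tcp_rot","contact_force"]})
c=env.get_calibration("wrist"); im,d=env.camera("wrist")
crop=cv2.resize(im[150:330,140:370],None,fx=3,fy=3,interpolation=cv2.INTER_CUBIC)
cv2.imwrite("pics/w3.png",crop[:,:,::-1])
a=np.radians(np.r_[47,np.arange(50,161,3),160.5]); P=np.c_[.6174+.106*np.cos(a),-.1186+.106*np.sin(a)]
print(len(P)); print(np.round(P*1000,1).tolist())
```

```text
{'time': np.float64(2.9), 'tcp_pos': array([ 0.6908, -0.0418,  0.0741]), 'tcp_rot': array([4.000e-04, 9.878e-01, 1.556e-01, 1.000e-03]), 'contact_force': array([ 0.8139,  0.1415, -0.6914])}
39
[[689.7, -41.1], [685.5, -37.4], [681.2, -33.9], [676.7, -30.7], [672.0, -27.7], [667.2, -25.0], [662.2, -22.5], [657.1, -20.3], [651.9, -18.4], [646.6, -16.7], [641.2, -15.3], [635.8, -14.2], [630.3, -13.4], [624.8, -12.9], [619.2, -12.6], [613.7, -12.7], [608.2, -13.0], [602.6, -13.6], [597.2, -14.5], [591.8, -15.7], [586.4, -17.2], [581.1, -19.0], [576.0, -21.0], [570.9, -23.3], [566.0, -25.9], [561.2, -28.7], [556.6, -31.8], [552.1, -35.1], [547.9, -38.6], [543.8, -42.3], [539.9, -46.3], [536.2, -50.5], [532.7, -54.8], [529.5, -59.3], [526.5, -64.0], [523.8, -68.8], [521.3, -73.8], [519.1, -78.9], [517.5, -83.2]]
```

View pics/w3.png

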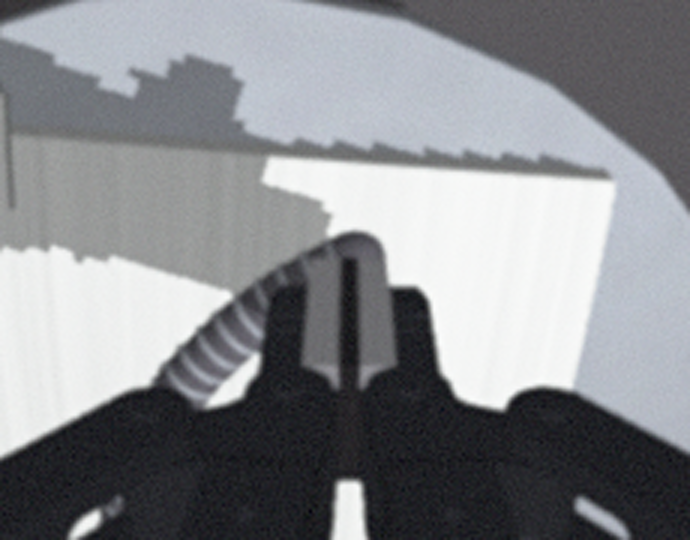

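The tips are over the rounded end of the bead. Now a gentle descent.

play_rows:
  motion:
    - [0, [0, 0, -0.003], [0, 0, 0]]
    - [0, [0, 0, -0.003], [0, 0, 0]]
    - [0, [0, 0, -0.002], [0, 0, 0]]
    - [0, [0, 0, -0.002], [0, 0, 0]]
    - [0, [0, 0, 0], [0, 0, 0]]
    - [0, [0, 0, 0], [0, 0, 0]]
    - [0, [0, 0, 0], [0, 0, 0]]

```text
time: 3.65
tcp_pos: [0.6903, -0.0413, 0.0624]
tcp_rot: [0.0, 0.988, 0.156, 0.0]
contact_force: [-0.0, 0.1, 2.0]
gripper_width: 0.0001
```

Contact at about 2 N. I'll lower 1.5 mm more and start the stroke.

play_rows:
  motion:
    - [0, [0, 0, -0.0015], [0, 0, 0]]
    - [0, [0, 0, 0], [0, 0, 0]]
    - [0, [-0.0045, 0.0038, 0], [0, 0, 0]]
    - [0, [-0.0043, 0.0035, 0], [0, 0, 0]]
    - [0, [-0.0045, 0.0032, 0], [0, 0, 0]]
    - [0, [-0.0047, 0.003, 0], [0, 0, 0]]
    - [0, [-0.0048, 0.0027, 0], [0, 0, 0]]
    - [0, [-0.005, 0.0025, 0], [0, 0, 0]]
    - [0, [-0.0051, 0.0022, 0], [0, 0, 0]]
    - [0, [0, 0, 0], [0, 0, 0]]

```text
time: 4.65
tcp_pos: [0.6563, -0.0199, 0.0608]
tcp_rot: [-0.0, 0.988, 0.156, -0.0]
contact_force: [-1.8, 1.2, 2.8]
gripper_width: 0.0005
```

Run:
```python
from h import *
from workcell import env
s=env.observe(); print({k:np.round(s[k],4) for k in ["time","tcp_pos","tcp_rot","contact_force"]})
im,d=env.camera("wrist")
crop=cv2.resize(im[150:330,140:370],None,fx=3,fy=3,interpolation=cv2.INTER_CUBIC)
cv2.imwrite("pics/w4.png",crop[:,:,::-1])
```

```text
{'time': np.float64(4.65), 'tcp_pos': array([ 0.6563, -0.0199,  0.0608]), 'tcp_rot': array([-3.000e-04,  9.878e-01,  1.559e-01, -5.000e-04]), 'contact_force': array([-1.7656,  1.2019,  2.8046])}
```

View pics/w4.png

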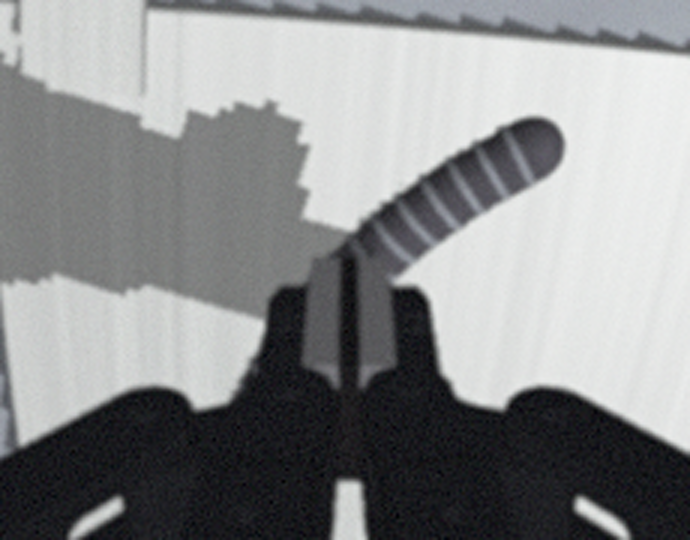

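The stroke is on the bead: it emerges at the tips at about crop (372,255), roughly 1 mm off centre, with the force near 2.8 N. I'll continue with a slight inward trim.

play_rows:
  motion:
    - [0, [-0.0052, 0.0014, 0], [0, 0, 0]]
    - [0, [-0.0053, 0.0013, 0], [0, 0, 0]]
    - [0, [-0.0054, 0.0013, 0], [0, 0, 0]]
    - [0, [-0.0054, 0.0011, 0], [0, 0, 0]]
    - [0, [-0.0055, 0.0008, 0], [0, 0, 0]]
    - [0, [-0.0055, 0.0005, 0], [0, 0, 0]]
    - [0, [-0.0056, 0.0003, 0], [0, 0, 0]]
    - [0, [-0.0055, -0.0001, 0], [0, 0, 0]]
    - [0, [-0.0055, -0.0003, 0], [0, 0, 0]]
    - [0, [-0.0056, -0.0006, 0], [0, 0, 0]]
    - [0, [-0.0054, -0.0009, 0], [0, 0, 0]]
    - [0, [0, 0, 0], [0, 0, 0]]

```text
time: 5.9
tcp_pos: [0.5963, -0.0157, 0.0608]
tcp_rot: [-0.0, 0.988, 0.156, -0.001]
contact_force: [-1.7, 0.0, 1.9]
gripper_width: 0.0001
```

Run:
```python
from h import *
from workcell import env
s=env.observe(); print({k:np.round(s[k],4) for k in ["time","tcp_pos","tcp_rot","contact_force"]})
im,d=env.camera("wrist")
crop=cv2.resize(im[150:330,140:370],None,fx=3,fy=3,interpolation=cv2.INTER_CUBIC)
cv2.imwrite("pics/w5.png",crop[:,:,::-1])
```

```text
{'time': np.float64(5.9), 'tcp_pos': array([ 0.5963, -0.0157,  0.0608]), 'tcp_rot': array([-1.000e-04,  9.878e-01,  1.556e-01, -6.000e-04]), 'contact_force': array([-1.7253,  0.048 ,  1.8962])}
```

View pics/w5.png

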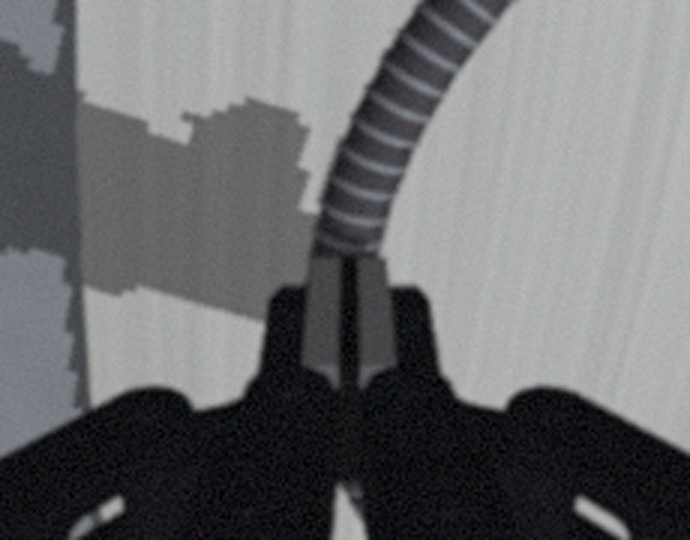

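The tips are well centred on the bead. I'll continue through to the approach to the lump.

play_rows:
  motion:
    - [0, [-0.0054, -0.001, 0], [0, 0, 0]]
    - [0, [-0.0054, -0.0014, 0], [0, 0, 0]]
    - [0, [-0.0053, -0.0017, 0], [0, 0, 0]]
    - [0, [-0.0051, -0.002, 0], [0, 0, 0]]
    - [0, [-0.0051, -0.0023, 0], [0, 0, 0]]
    - [0, [-0.0049, -0.0026, 0], [0, 0, 0]]
    - [0, [-0.0048, -0.0028, 0], [0, 0, 0]]
    - [0, [-0.0046, -0.0031, 0], [0, 0, 0]]
    - [0, [-0.0044, -0.0033, 0], [0, 0, 0]]
    - [0, [-0.0042, -0.0035, 0], [0, 0, 0]]
    - [0, [-0.004, -0.0037, 0], [0, 0, 0]]
    - [0, [0, 0, 0], [0, 0, 0]]

```text
time: 7.15
tcp_pos: [0.5435, -0.0436, 0.0607]
tcp_rot: [0.0, 0.988, 0.155, -0.0]
contact_force: [-1.5, -1.0, 3.0]
gripper_width: -0.0001
```

Run:
```python
from h import *
from workcell import env
s=env.observe(); print({k:np.round(s[k],4) for k in ["time","tcp_pos","tcp_rot","contact_force"]})
im,d=env.camera("wrist")
a=cv2.resize(im[150:330,140:370],None,fx=2,fy=2,interpolation=cv2.INTER_CUBIC)
im,d=env.camera("side"); b=cv2.resize(im[120:240,170:320],None,fx=2.2,fy=3,interpolation=cv2.INTER_CUBIC)
cv2.imwrite("pics/w6.png",np.hstack([a,b])[:,:,::-1])
```

```text
{'time': np.float64(7.15), 'tcp_pos': array([ 0.5435, -0.0436,  0.0607]), 'tcp_rot': array([ 2.000e-04,  9.878e-01,  1.554e-01, -5.000e-04]), 'contact_force': array([-1.5335, -0.9957,  2.9961])}
```

View pics/w6.png

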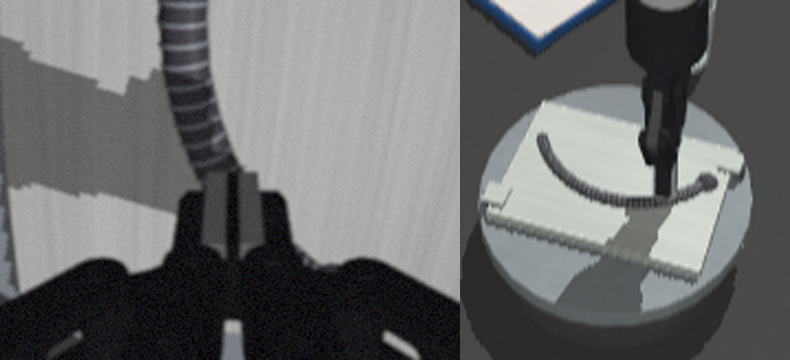

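The tips are still centred and the force is steady at about 3 N. I'll finish the arc up onto the lump.

play_rows:
  motion:
    - [0, [-0.004, -0.0039, 0], [0, 0, 0]]
    - [0, [-0.0038, -0.004, 0], [0, 0, 0]]
    - [0, [-0.0036, -0.0042, 0], [0, 0, 0]]
    - [0, [-0.0033, -0.0044, 0], [0, 0, 0]]
    - [0, [-0.003, -0.0046, 0], [0, 0, 0]]
    - [0, [-0.0027, -0.0048, 0], [0, 0, 0]]
    - [0, [-0.0025, -0.0049, 0], [0, 0, 0]]
    - [0, [-0.0022, -0.0051, 0], [0, 0, 0]]
    - [0, [-0.0015, -0.0046, 0], [0, 0, 0]]
    - [0, [0, 0, 0], [0, 0, 0]]
    - [0, [0, 0, 0], [0, 0, 0]]
    - [0, [0, 0, 0], [0, 0, 0]]

```text
time: 8.45
tcp_pos: [0.5176, -0.0838, 0.0608]
tcp_rot: [0.0, 0.988, 0.156, -0.0]
contact_force: [-0.6, -2.7, 1.9]
gripper_width: -0.0002
```

Run:
```python
from h import *
from workcell import env
for i in range(3):
    s=env.observe(); print({k:np.round(s[k],4) for k in ["time","tcp_pos","contact_force"]}); im,d=env.camera("wrist")
a=cv2.resize(im[150:330,140:370],None,fx=2,fy=2,interpolation=cv2.INTER_CUBIC)
im,d=env.camera("side"); b=cv2.resize(im[140:220,220:320],None,fx=3.3,fy=4.5,interpolation=cv2.INTER_CUBIC)
cv2.imwrite("pics/w7.png",np.hstack([a,b])[:,:,::-1])
t,_=env.camera("top"); cv2.imwrite("pics/top1.png",t[:,:,::-1])
```

```text
{'time': np.float64(8.45), 'tcp_pos': array([ 0.5176, -0.0838,  0.0608]), 'contact_force': array([-0.563 , -2.7448,  1.8857])}
{'time': np.float64(8.5), 'tcp_pos': array([ 0.5176, -0.0837,  0.0608]), 'contact_force': array([-0.2064, -2.046 ,  2.4833])}
{'time': np.float64(8.55), 'tcp_pos': array([ 0.5177, -0.0836,  0.0608]), 'contact_force': array([-0.3963, -2.1742,  2.7221])}
```

View pics/w7.png

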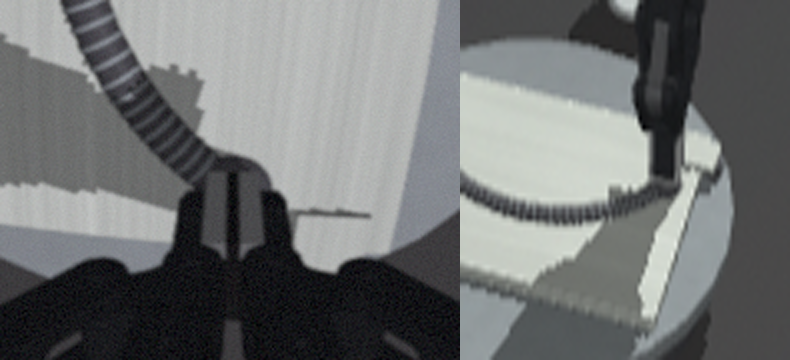

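Run:
```python
from h import *
from workcell import env
c=env.get_calibration("wrist"); im,d=env.camera("wrist"); s=env.observe(); print(s["tcp_pos"],s["contact_force"],s["time"])
out=cv2.resize(im[150:330,140:370],None,fx=3,fy=3,interpolation=cv2.INTER_CUBIC)
t=np.linspace(0,2*np.pi,60)
def dr(x,y,r,z,col):
    P=np.c_[x+r*np.cos(t),y+r*np.sin(t),np.full(60,z)]
    uv=cv2.fisheye.projectPoints(P[None],c["rvec"],c["tvec"],c["K"],np.zeros(4))[0][0]
    for q in (uv-[140,150])*3: cv2.circle(out,tuple(int(round(k)) for k in q),1,col,-1)
dr(.5176,-.0838,.0115,.0552,(255,0,0))
dr(*s["tcp_pos"][:2],.001,s["tcp_pos"][2],(0,255,0))
cv2.imwrite("pics/w8.png",out[:,:,::-1])
```

```text
[ 0.51772797 -0.08352806  0.06079634] [ 0.1069996  -1.08277614  1.97323668] 8.75
```

View pics/w8.png

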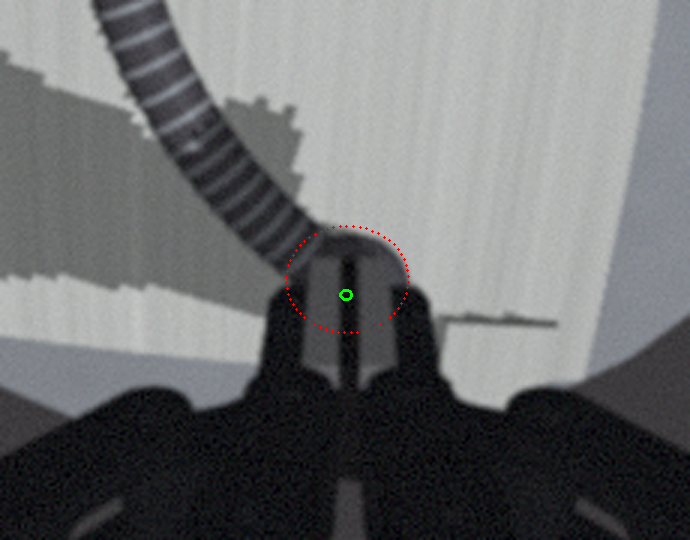

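The lump outline predicted for a circle centred under the tips agrees with the picture to about 1–2 mm. I'll hold half a second, then hand in.

play_rows:
  motion:
    - [0, [0, 0, 0], [0, 0, 0]]
    - [0, [0, 0, 0], [0, 0, 0]]
    - [0, [0, 0, 0], [0, 0, 0]]
    - [0, [0, 0, 0], [0, 0, 0]]
    - [0, [0, 0, 0], [0, 0, 0]]

```text
time: 9.25
tcp_pos: [0.5177, -0.0835, 0.0608]
tcp_rot: [0.0, 0.988, 0.156, 0.0]
contact_force: [0.1, -1.9, 2.6]
gripper_width: -0.0
```

Run:
```python
from workcell import env
s=env.observe(); print(s["time"],s["tcp_pos"],s["contact_force"])
print(env.close_job())
```

```text
9.25 [ 0.5176892  -0.08352447  0.06079136] [ 0.05588026 -1.91813954  2.62505892]
the job is handed in; nothing more can be done
None
```

I ran the closed fingertips along the whole weld in one stroke, from the plain end to the lump, and handed the job in while they were resting on the lump. No verdict is reported, so I can't confirm the result.

- **Force and stage:** at the readings between moves the upward force was about 2–3 N. At the end it was about 2.6 N. With the tips at 60.8 mm height, the stage should be about 5 mm down, well short of its stop. I worked that out from the tip height and did not measure it directly.
- **Position:** the last wrist picture showed the lump under the tips, agreeing with the predicted outline to about 1–2 mm. The pictures during the stroke showed the tips centred on the bead to about 1–2 mm.
- **Time:** 9.25 s of the 46 s allowed.
- **Bystanders:** the arm stayed well away from them, but I did not measure their positions again at the end.
- **Disagreements:** the top and wrist views put the plain end about 5 mm apart, and the side view put the lump about 8 mm from the other two. I used the wrist view because its arc lay on the bead in a second, closer picture. A sideways force of 1–2.7 N also showed on most readings during the stroke and at the end. I took it to be friction and sensor noise but did not check.

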